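# Weigh two look-alike pulleys and sort out the heavy one

### The arm

A 6-joint arm with a two-finger parallel gripper is mounted at the origin on the work surface. World frame = base frame: x ahead of the robot, y to its left, z up, the work surface at z = 0. Lengths are in m, angles in degrees, forces in N, time in s.
With the tool pointing down it reaches from about 0.25 to 0.775 m from the base axis. Payload 4 kg.
Tool frame: the origin (TCP) lies midway between the tips of the shut fingers; the grasp point (between the pads) lies 19 mm behind it; z points along the fingers, y is the line along which they close (so a half turn about z gives the same grasp; the last joint's range is limited). The gripper opens to 85 mm and grips with 20 to 120 N. Pads are 22 mm wide; open, the fingers measure 114 mm over their backs; the gripper's body (76 mm by 85 mm) begins 54 mm behind the grasp point. The pads swing forward as they close: fully open they stand 13 mm farther back than shut.
Start: joints at [-77.24, 4.996, 78.535, -0, 96.463, -5.907], TCP at [0.176, -0.521, 0.231] pointing down, gripper open.
Joint ranges: [-177.83, 177.83], [-43.37, 116.18], [15.69, 146.23], [-61.86, 241.86], [9.47, 152.12], [-147.06, 147.06]. Speed limits (degrees/s): [159.86, 159.86, 180, 180, 180, 180].

### API

Orientations are given as a 3x3 rotation matrix whose columns are the frame's x, y, z axes.
In Python, from plant import robot gives the robot as it stands.
- The arm moves only by the shell command python3 -m inch 'ROWS' [FORCE]. ROWS is text: rows parted by semicolons, each of 5 numbers parted by spaces: the opening, from 0 (shut) to 1 (fully open), then the shift along the tool's x, y, z scaled (see below), then the turn about the tool's z scaled (see below). In form: fingers x y z twist; .... A call has 1 to 12 rows; each row shifts and turns the commanded pose from where the row before left it, along the tool's axes as they then stand; what a row does not reach is not made up. The controller multiplies each number of a shift by 25 mm and each number of a turn by 5 degrees. A row lasts 1/8 s, in which the tool goes at most 62.5 mm and 10.7 degrees, less where a joint would pass 70% of its speed; a pose out of reach is approached as far as the arm can. A call with a number of a shift or a turn outside -1 to 1 is refused whole. A call with a gripper value outside its range is refused whole. The fingers move at their own pace and stop on an object; FORCE is the grip in N (left out, the last holds). Time passes only in rows, so rows that do not move let the fingers close. It gives the time, the measured TCP pose, the force, the opening and the grip force at its end, in the units of the state.
- robot.get_state(): the state, without advancing time (a new reading comes with each control period).
- robot.camera(name): name is "side" or "top"; returns a dict with "img" (384x512x3 uint8, red, green, blue), "depth" (384x512 float32, m along the optical axis (not along the pixel's ray), 0 where there is no reading), "fx", "fy", "cx", "cy" (pixels), "dist" ([k1, k2, p1, p2, k3] as OpenCV has them; the pictures are not rectified), "camera_from_world" (4x4, takes a point from world to camera coordinates). Camera axes: x right, y down, z forward; pixel columns grow to the right and rows downward; lengths in m; the calibration is good to about 2 mm. A picture is of the moment at which its call begins.
- robot.finish_job(): hands the job in; it is judged then, once.
The state is a dict: "clock": time; "joints": joint angles; "dq": joint speeds; "joint_torque": joint torques, N m; "tcp_pos": TCP position; "tool_rot": TCP orientation; "contact_force": force on the tool from outside, world axes, zero at the start; "torque": the same for the moment, N m; "gripper_width": opening from 0.0 (shut) to 1.0 (fully open); "grasp_force": force on a finger pad.
Only numpy, scipy, OpenCV 4.12 (cv2) and the standard library are available. Lean on these libraries where they do the work, as an engineer would, in place of code of your own. Each camera call takes 0.05 s, during which the arm holds its last target. There are 200 camera calls.

### The job

Two belt pulleys came back without their boxes and look the same, but one is heavier. Set them down gently, upright, on opposite pans of the balance and let go so that it tips; then move the heavier pulley, upright and gently, into the green tray and leave the lighter one standing on its pan. Do not disturb the silver bearing and the orange filter.

Things in the scene. Friction and masses are not known exactly. Their poses are not given: they have to be found in the camera images.
- pulley_a_center (a point): one of two look-alike belt pulleys: a dark grey upright cylinder, 54 mm diameter, 46 mm tall, shallow grooves round its side, a red ring round a silver centre on its top face. 0.25 to 0.65 kg; which of them is heavier changes each time and cannot be seen. This point is its centre, half-way up (23 mm above its underside); z axis up out of the top face
- pulley_b_center (a point): one of two look-alike belt pulleys: a dark grey upright cylinder, 54 mm diameter, 46 mm tall, shallow grooves round its side, a red ring round a silver centre on its top face. 0.25 to 0.65 kg; which of them is heavier changes each time and cannot be seen. This point is its centre, half-way up (23 mm above its underside); z axis up out of the top face
- pan_left_top (a point): the left (+y side) pan of the blue equal-arm balance: a flat, rimless round steel plate, 130 mm diameter, 5 mm thick. This point is the centre of its upper surface and moves with the pan; z axis up, y axis along the beam from right pan to left pan. Pan centres are 260 mm apart. A red pointer mid-way between them reaches 170 mm above the table
- pan_right_top (a point): the right (-y side) pan, like the left one; this point is the centre of its upper surface. Unloaded, both surfaces are level, 107 mm above the table; a lone pulley, or the heavier of two, sinks its pan by about 17 mm to a stop and the other pan rises as much, both staying horizontal, in under 1 s, or up to 4 s if the two are nearly equal
- tray_in (a point): open green plastic tray fixed to the table, 150 mm by 150 mm outside, walls 4 mm thick and 22 mm high. This point is the centre of its inner floor, about 4 mm above the table; x and y run along its sides, z up
- bearing: bystander: a bright silver bearing ring, 62 mm outside and 28 mm inside diameter, 22 mm tall, lying flat on the table. Origin at the centre of its underside
- filter: bystander: an orange oil filter standing on the table, 66 mm diameter, 66 mm tall with its small dark nut on top. Origin at the centre of its underside
Things that resemble listed ones, but are neither listed nor needed, are in the scene too. Of the things shaped like the part that bears tray_in, the green one is meant.

How it is judged (in metres and radians):
On the way:
1. the two pulleys stand released on opposite pans (each centre within 55 mm of its pan's centre, tilt under 10 degrees) and the balance is tipped, one pan at least 20 mm below the other (((horizontal distance between pulley_b_center and pan_left_top below 0.055 m and z of pulley_b_center in the frame of pan_left_top between 0.016 and 0.028 m and angle between each of pulley_b_center, pulley_a_center's own z axis and vertical below 0.17 rad and horizontal distance between pulley_a_center and pan_right_top below 0.055 m and z of pulley_a_center in the frame of pan_right_top between 0.016 and 0.028 m) or (horizontal distance between pulley_b_center and pan_right_top below 0.055 m and z of pulley_b_center in the frame of pan_right_top between 0.016 and 0.028 m and angle between each of pulley_b_center, pulley_a_center's own z axis and vertical below 0.17 rad and horizontal distance between pulley_a_center and pan_left_top below 0.055 m and z of pulley_a_center in the frame of pan_left_top between 0.016 and 0.028 m)) and contact force between the fingers and pulley_a below 0.2 N and contact force between the fingers and pulley_b below 0.2 N and (z of pan_left_top in the frame of pan_right_top below -0.02 m or z of pan_left_top in the frame of pan_right_top above 0.02 m)), for 0.3 s.
At the end, for the whole second after the job is handed in: the heavier pulley (either, if they differ by under 10 g) stands on the tray floor, its centre within 55 mm of the tray centre along both sides; the lighter stands on a pan, within 55 mm of its centre; both within 10 degrees of upright, released and at rest (((x of pulley_a_center in the frame of tray_in between -0.055 and 0.055 m and y of pulley_a_center in the frame of tray_in between -0.055 and 0.055 m and z of pulley_a_center in the frame of tray_in below 0.04 m and angle between pulley_a_center's own z axis and vertical below 0.17 rad and ((horizontal distance between pulley_b_center and pan_left_top below 0.055 m and z of pulley_b_center in the frame of pan_left_top between 0.016 and 0.028 m and angle between pulley_b_center's own z axis and vertical below 0.17 rad) or (horizontal distance between pulley_b_center and pan_right_top below 0.055 m and z of pulley_b_center in the frame of pan_right_top between 0.016 and 0.028 m and angle between pulley_b_center's own z axis and vertical below 0.17 rad)) and contact force between pulley_a and anything else above 4.3145 N) or (x of pulley_b_center in the frame of tray_in between -0.055 and 0.055 m and y of pulley_b_center in the frame of tray_in between -0.055 and 0.055 m and z of pulley_b_center in the frame of tray_in below 0.04 m and angle between pulley_b_center's own z axis and vertical below 0.17 rad and ((horizontal distance between pulley_a_center and pan_left_top below 0.055 m and z of pulley_a_center in the frame of pan_left_top between 0.016 and 0.028 m and angle between pulley_a_center's own z axis and vertical below 0.17 rad) or (horizontal distance between pulley_a_center and pan_right_top below 0.055 m and z of pulley_a_center in the frame of pan_right_top between 0.016 and 0.028 m and angle between pulley_a_center's own z axis and vertical below 0.17 rad)) and contact force between pulley_a and anything else below 4.5145 N)) and linear speed of each of pulley_a, pulley_b below 0.03 m/s); the robot touches nothing.
It fails at once if a pulley is dropped or thrown (moves faster than 0.7 m/s out of the fingers, a fall of about 25 mm) ((linear speed of pulley_a above 0.7 m/s and contact force between the fingers and pulley_a below 0.2 N) or (linear speed of pulley_b above 0.7 m/s and contact force between the fingers and pulley_b below 0.2 N)).
It fails at once if the bearing or the filter is moved by more than 25 mm (distance of any of bearing, filter from where it was at the start of the episode above 0.025 m).
It also fails if it takes over 72 s, if anything falls off the work surface, if the arm or the gripper's body presses on something with over 40 N, if the wrist force passes 120 N, or if a joint passes its speed limit or range.

## Working session

There is one attempt and no reset: what is moved stays moved. The work goes in short steps, Python scripts to look and compute and a shell command to move; the robot and the scene stay as the last step left them, time stands still between calls to the robot, and variables do not carry over. Pictures are saved under pics/ and viewed, at most 10 in all, crops included, and the job is handed in when it is done.

```bash
ls; mkdir -p pics; cat > h.py <<'E'
import numpy as np,cv2
from plant import robot
def world(c,uv,z):
    """cast pixel rays onto plane z"""
    K=np.array([[c['fx'],0,c['cx']],[0,c['fy'],c['cy']],[0,0,1]]);T=np.array(c['camera_from_world'])
    n=cv2.undistortPoints(np.array(uv,float).reshape(-1,1,2),K,np.array(c['dist'])).reshape(-1,2)
    d=np.c_[n,np.ones(len(n))]@T[:3,:3]; o=-T[:3,:3].T@T[:3,3]
    return o+d*((z-o[2])/d[:,2])[:,None]
def cloud(c):
    """world xyz per pixel from depth"""
    h,w=c['depth'].shape;u,v=np.meshgrid(np.arange(w),np.arange(h))
    K=np.array([[c['fx'],0,c['cx']],[0,c['fy'],c['cy']],[0,0,1]]);T=np.array(c['camera_from_world'])
    n=cv2.undistortPoints(np.stack([u,v],-1).reshape(-1,1,2).astype(float),K,np.array(c['dist'])).reshape(h,w,2)
    p=np.dstack([n,np.ones((h,w))])*c['depth'][...,None]
    return (p-T[:3,3])@T[:3,:3]
E
python3 - <<'E'
from h import *
import pickle
s=robot.get_state();print(s)
for n in('top','side'):
    c=robot.camera(n);pickle.dump(c,open(n+'0.pkl','wb'))
    cv2.imwrite(f'pics/{n}0.png',c['img'][...,::-1]);T=np.array(c['camera_from_world']);print(n,-T[:3,:3].T@T[:3,3])
E
```

```text
pics
{'clock': 0.0, 'joints': array([-7.72388750e+01,  5.03979757e+00,  7.86273302e+01, -6.50551021e-04,
        9.64624700e+01, -5.90851509e+00]), 'dq': array([-0.04620948, -0.0319671 , -0.0524568 ,  0.04085094,  0.01166575,
        0.064407  ]), 'joint_torque': array([-4.68694252e-04, -3.51863050e+01, -3.13276684e+01, -2.29950992e-04,
        1.05349827e-02, -1.14597262e-05]), 'tcp_pos': array([ 0.17592776, -0.52056486,  0.23010967]), 'tool_rot': array([[ 9.47380493e-01,  3.20109263e-01, -5.10628861e-04],
       [ 3.20109594e-01, -9.47377956e-01,  2.20354459e-03],
       [ 2.21616511e-04, -2.25105236e-03, -9.99997442e-01]]), 'contact_force': array([-0.37648851,  0.1636913 , -0.32070203]), 'torque': array([-0.01419861,  0.00914681, -0.02855227]), 'grasp_force': 0.0, 'gripper_width': 1.000541776384585}
top [ 0.23171376 -0.07837638  1.30968795]
side [ 0.29507784 -0.85577533  1.0805448 ]
```

View pics/top0.png

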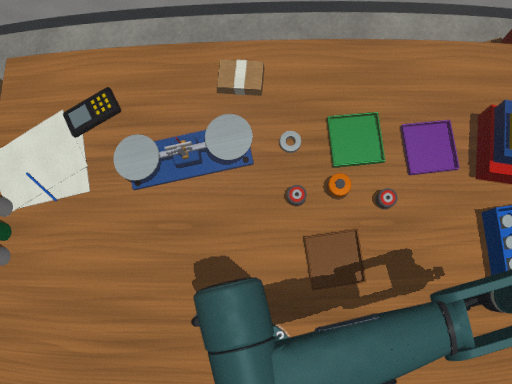

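View pics/side0.png

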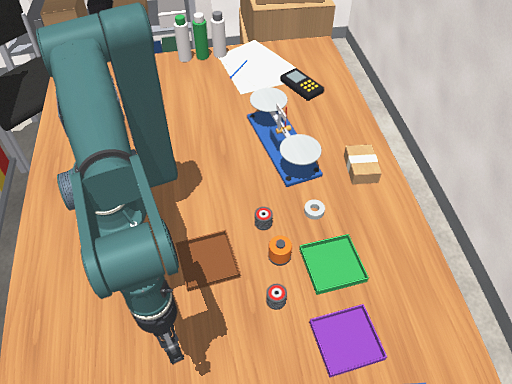

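The top view shows the pulleys at (297,195) and (387,198), with the filter between them at (340,185) and the bearing at (290,141). The green tray is at (355,139) and the pans are at (137,158) and (229,137), with the brown and purple trays as decoys. The side view agrees with this.

```bash
cat >> h.py <<'E'
def cents(c,what):
    """(centroid uv, area) of blobs of a colour"""
    hsv=cv2.cvtColor(c['img'],cv2.COLOR_RGB2HSV)
    H,S,V=[hsv[...,i].astype(int) for i in range(3)]
    m={'red':((H<6)|(H>172))&(S>130)&(V>90),'green':(abs(H-70)<12)&(S>120),'orange':(abs(H-13)<5)&(S>220)&(V>150),
       'grey':(S<60)&(V>110)}[what]
    n,l,st,ce=cv2.connectedComponentsWithStats(m.astype(np.uint8))
    return [(ce[i],st[i],l==i) for i in range(1,n) if st[i][4]>25]
E
python3 - <<'E'
from h import *
import pickle
for nm in('top','side'):
    c=pickle.load(open(nm+'0.pkl','rb'));P=cloud(c);print(nm)
    for w in('red','green','orange','grey'):
        for uv,st,m in cents(c,w):
            if st[4]>4000: continue
            z={'red':.046,'green':.022,'orange':.066,'grey':.107}[w]
            cnt=max(cv2.findContours(m.astype(np.uint8),0,2)[0],key=cv2.contourArea)
            (u,v),(a,b),t=cv2.minAreaRect(cnt)
            p=P[m];p=p[np.isfinite(p).all(1)]
            print(w,uv.round(),st[4],'centroid',world(c,[uv],z)[0].round(4),'rect',world(c,[(u,v)],z)[0].round(4),'depthmed',np.median(p,0).round(3),'span',np.ptp(np.percentile(p,[2,98],axis=0),axis=0).round(3))
            if w=='green': print(world(c,cv2.boxPoints(((u,v),(a,b),t)),.022).round(3))
E
```

```text
top
red [500. 168.] 262 centroid [ 0.5146 -0.7112  0.046 ] rect [ 0.5156 -0.7122  0.046 ] depthmed [ 0.502 -0.683  0.1  ] span [0.037 0.066 0.011]
red [296. 194.] 104 centroid [ 0.4479 -0.1166  0.046 ] rect [ 0.4482 -0.1171  0.046 ] depthmed [ 0.446 -0.115  0.046] span [0.039 0.039 0.011]
red [387. 197.] 99 centroid [ 0.4344 -0.3692  0.046 ] rect [ 0.435  -0.3693  0.046 ] depthmed [ 0.433 -0.369  0.046] span [0.047 0.049 0.063]
green [355. 140.] 2378 centroid [ 0.6077 -0.289   0.022 ] rect [ 0.6095 -0.2922  0.022 ] depthmed [ 0.612 -0.291  0.004] span [0.144 0.144 0.025]
[[ 0.678 -0.212  0.022]
 [ 0.696 -0.363  0.022]
 [ 0.543 -0.371  0.022]
 [ 0.526 -0.225  0.022]]
green [  4. 231.] 159 centroid [0.3547 0.765  0.022 ] rect [0.3555 0.7627 0.022 ] depthmed [0.353 0.756 0.034] span [0.046 0.017 0.058]
[[0.38  0.783 0.022]
 [0.38  0.746 0.022]
 [0.331 0.743 0.022]
 [0.331 0.78  0.022]]
orange [340. 184.] 276 centroid [ 0.4703 -0.2344  0.066 ] rect [ 0.4715 -0.2344  0.066 ] depthmed [ 0.471 -0.235  0.057] span [0.056 0.056 0.012]
grey [86.  7.] 2745 centroid [1.0352 0.5133 0.107 ] rect [
[... 4600 characters left out ...]
 258 centroid [-0.2598 -0.1961  0.107 ] rect [-0.2612 -0.1963  0.107 ] depthmed [-0.746  0.389 -0.752] span [0.068 0.195 0.023]
grey [280. 295.] 51 centroid [ 0.4351 -0.406   0.107 ] rect [ 0.4331 -0.4032  0.107 ] depthmed [ 0.447 -0.384  0.046] span [0.052 0.057 0.054]
grey [276. 292.] 61 centroid [ 0.4287 -0.3979  0.107 ] rect [ 0.4294 -0.3976  0.107 ] depthmed [ 0.437 -0.369  0.047] span [0.024 0.024 0.008]
grey [155. 312.] 161 centroid [ 0.1344 -0.4004  0.107 ] rect [ 0.135  -0.3939  0.107 ] depthmed [ 0.187 -0.551  0.425] span [0.063 0.033 0.033]
grey [169. 341.] 92 centroid [ 0.1621 -0.4776  0.107 ] rect [ 0.1628 -0.4771  0.107 ] depthmed [ 0.194 -0.57   0.345] span [0.016 0.029 0.016]
```

```bash
python3 - <<'E'
from h import *
import pickle
for nm in('top','side'):
    c=pickle.load(open(nm+'0.pkl','rb'));P=cloud(c)
    for x,y in((.598,.066),(.549,.318)):
        hsv=cv2.cvtColor(c['img'],cv2.COLOR_RGB2HSV)
        m=(abs(P[...,2]-.107)<.012)&(np.hypot(P[...,0]-x,P[...,1]-y)<.085)&(hsv[...,1]<60)
        m=cv2.morphologyEx(m.astype(np.uint8),cv2.MORPH_OPEN,np.ones((9,9)))
        cnt=max(cv2.findContours(m,0,2)[0],key=cv2.contourArea)
        (u,v),_=cv2.minEnclosingCircle(cnt) if nm=='top' else (cv2.fitEllipse(cnt)[0],0)
        W=world(c,cnt.reshape(-1,2),.107)[:,:2].astype(np.float32)
        print(nm,world(c,[(u,v)],.107)[0].round(4),cv2.minEnclosingCircle(W))
E
python3 -m inch '1 0 0 0 0.934;1 0 0 0 0.934;1 0 0 0 0.934;1 0 0 0 0.934;1 1 -0.6 0 0;1 1 -0.6 0 0;1 1 -0.6 0.3 0;1 1 -0.6 0.3 0;1 1 -0.6 0.3 0;1 1 -0.6 0.3 0;1 1 -0.6 0.3 0;1 1 -0.6 0.3 0'
python3 -m inch '1 1 -0.6 0.4 0;1 1 -0.6 0.4 0;1 0.4 -0.1 0.4 0;1 0 0 0 0;1 0 0 0 0'
```

```text
top [0.5984 0.0648 0.107 ] ((0.599445104598999, 0.06441628932952881), 0.06542137265205383)
top [0.5491 0.3189 0.107 ] ((0.5484855771064758, 0.31917786598205566), 0.06539623439311981)
side [0.5962 0.0561 0.107 ] ((0.6005460619926453, 0.06238003447651863), 0.0647270530462265)
side [0.5462 0.3151 0.107 ] ((0.5497877597808838, 0.31626376509666443), 0.06722535192966461)
clock: 1.6
tcp_pos: [0.3766, -0.4003, 0.1854]
tool_rot: [[1.0, -0.0, -0.001], [-0.0, -1.0, 0.001], [-0.001, -0.001, -1.0]]
contact_force: [0.1, 0.2, -0.8]
gripper_width: 1.003
grasp_force: 0.0
clock: 2.22
tcp_pos: [0.4354, -0.3694, 0.1565]
tool_rot: [[1.0, -0.001, -0.0], [-0.001, -1.0, -0.001], [-0.0, 0.001, -1.0]]
contact_force: [0.4, 0.5, 0.3]
gripper_width: 0.997
grasp_force: 0.0
```

```bash
python3 -m inch '1 0 0 1 0;1 0 0 1 0;1 0 0 1 0;1 0 0 1 0;1 0 0 1 0;1 0 0 0.5 0;1 0 0 0.3 0;1 0 0 0 0;0 0 0 0 0;0 0 0 0 0;0 0 0 0 0;0 0 0 0 0' 50
python3 -m inch '0 0 0 0 0;0 0 0 0 0;0 0 0 -0.2 0;0 0 0 -0.5 0;0 0 0 -0.8 0;0 0 0 -0.8 0;0 0 0 -0.5 0;0 0 0 0 0;0 0 0 0 0'
```

```text
clock: 3.72
tcp_pos: [0.4368, -0.3697, 0.0128]
tool_rot: [[1.0, -0.0, 0.002], [-0.0, -1.0, -0.003], [0.002, 0.003, -1.0]]
contact_force: [-0.9, -2.0, 6.0]
gripper_width: 0.615
grasp_force: 54.0
clock: 4.85
tcp_pos: [0.4355, -0.368, 0.0802]
tool_rot: [[1.0, -0.0, -0.001], [-0.0, -1.0, 0.001], [-0.001, -0.001, -1.0]]
contact_force: [0.4, -0.2, -4.7]
gripper_width: 0.62
grasp_force: 53.3
```

```bash
python3 -m inch '0 0 0 -1 0;0 0 0 -1 0;0 0 -0.5 -1 0;0 0.3 -0.9 -1 0;0 0.5 -1 -1 0;0 0.5 -1 0 0;0 0.5 -1 0 0;0 0.5 -1 0 0;0 0.5 -1 0 0;0 0.5 -1 0 0;0 0.5 -1 0 0;0 0.5 -1 0 0'
python3 -m inch '0 0.5 -1 0 0;0 0.5 -1 0 0;0 0.5 -1 0 0;0 0.5 -1 0 0;0 0.5 -1 0 0;0 0.3 -1 0 0;0 0 -0.7 0 0;0 0 -0.3 0 0;0 0 0 0 0;0 0 0 0 0;0 0 0 0 0'
```

```text
clock: 6.35
tcp_pos: [0.5434, -0.1326, 0.2047]
tool_rot: [[1.0, -0.0, -0.003], [-0.0, -1.0, 0.001], [-0.003, -0.001, -1.0]]
contact_force: [0.8, -0.4, -4.4]
gripper_width: 0.615
grasp_force: 53.8
clock: 7.72
tcp_pos: [0.6136, 0.0405, 0.2064]
tool_rot: [[1.0, -0.001, 0.0], [-0.001, -1.0, -0.0], [0.0, 0.0, -1.0]]
contact_force: [0.6, -0.5, -4.1]
gripper_width: 0.623
grasp_force: 53.8
```

```bash
python3 -m inch '0 -0.3 -0.5 0.5 0;0 -0.26 -0.44 1 0;0 0 0 1 0;0 0 0 0.6 0;0 0 0 0.2 0;0 0 0 0.15 0;0 0 0 0 0;0 0 0 0 0'
python3 -m inch '0 0 0 0.1 0;0 0 0 0.1 0;0 0 0 0.1 0;0 0 0 0 0;0 0 0 0 0'
python3 -m inch '0 0 0 0.1 0;0 0 0 0.1 0;0 0 0 0.1 0;0 0 0 0 0;0 0 0 0 0'
```

```text
clock: 8.72
tcp_pos: [0.6002, 0.0648, 0.121]
tool_rot: [[1.0, -0.0, 0.002], [-0.0, -1.0, -0.0], [0.002, 0.0, -1.0]]
contact_force: [-0.1, -0.3, -4.8]
gripper_width: 0.617
grasp_force: 53.8
clock: 9.35
tcp_pos: [0.5996, 0.0648, 0.1124]
tool_rot: [[1.0, -0.0, -0.0], [-0.0, -1.0, -0.0], [-0.0, 0.0, -1.0]]
contact_force: [-0.2, 1.2, -4.5]
gripper_width: 0.615
grasp_force: 53.9
clock: 9.98
tcp_pos: [0.5996, 0.0648, 0.105]
tool_rot: [[1.0, -0.0, -0.0], [-0.0, -1.0, -0.0], [-0.0, 0.0, -1.0]]
contact_force: [0.8, -0.3, -5.1]
gripper_width: 0.619
grasp_force: 53.9
```

```bash
python3 -m inch '0 0 0 0.08 0;0 0 0 0.08 0;0 0 0 0 0;0 0 0 0 0'
python3 - <<'E'
from h import *
c=robot.camera('side');cv2.imwrite('pics/s1.png',cv2.resize(c['img'][60:260,200:420,::-1],None,fx=3,fy=3))
P=cloud(c);m=(np.hypot(P[...,0]-.549,P[...,1]-.318)<.05)&(P[...,2]>.05);print('left pan z',np.median(P[m][:,2]))
E
```

```text
clock: 10.48
tcp_pos: [0.6, 0.0649, 0.1028]
tool_rot: [[1.0, -0.0, 0.002], [-0.0, -1.0, -0.0], [0.002, 0.0, -1.0]]
contact_force: [-3.7, 0.3, 6.4]
gripper_width: 0.62
grasp_force: 54.7
left pan z 0.12369919133107683
```

View pics/s1.png

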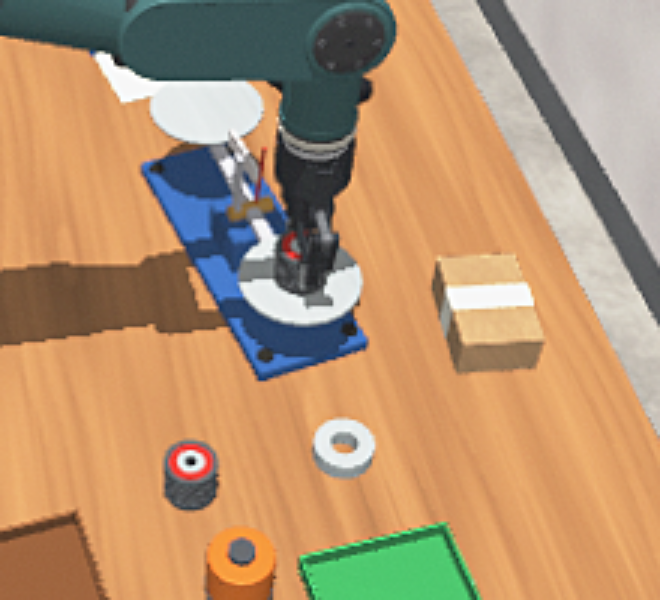

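The side view shows the pulley upright at the centre of the right pan. That pan is on its stop and the left pan is raised to 0.124. I'll release it and fetch the second pulley.

```bash
python3 -m inch '0.75 0 0 0 0;1 0 0 0 0;1 0 0 0 0;1 0 0 0 0;1 0 0 -0.3 0;1 0 0 -0.7 0;1 0 0 -1 0;1 0 0 -1 0;1 0 0 -1 0;1 -0.5 0.5 0 0;1 -0.8 1 0 0;1 -0.8 1 0 0'
python3 -m inch '1 -0.8 1 0 0;1 -0.8 1 0 0;1 -0.8 1 0 0.0;1 -0.8 1 0.5 0;1 -0.74 0.78 1 0;1 0 0 1 0;1 0 0 0 0;1 0 0 0 0;1 0 0 0 0'
```

```text
clock: 12.02
tcp_pos: [0.5453, 0.0012, 0.2002]
tool_rot: [[1.0, -0.0, -0.002], [-0.0, -1.0, -0.001], [-0.002, 0.001, -1.0]]
contact_force: [0.7, 0.4, 0.2]
gripper_width: 1.001
grasp_force: 0.0
clock: 13.15
tcp_pos: [0.4494, -0.1173, 0.1399]
tool_rot: [[1.0, 0.0, 0.002], [0.0, -1.0, -0.001], [0.002, 0.001, -1.0]]
contact_force: [-0.3, 0.6, -0.3]
gripper_width: 0.997
grasp_force: 0.0
```

```bash
python3 -m inch '1 0 0 1 0;1 0 0 1 0;1 0 0 1 0;1 0 0 1 0;1 0 0 0.7 0;1 0 0 0.4 0;1 0 0 0 0;0 0 0 0 0;0 0 0 0 0;0 0 0 0 0;0 0 0 0 0;0 0 0 0 0' 50
python3 -m inch '0 0 0 0 0;0 0 0 -0.2 0;0 0 0 -0.5 0;0 0 0 -1 0;0 0 0 -1 0;0 0 0 -1 0;0 0 0 -1 0;0 0 0 -1 0;0 0 0 -1 0;0 0 0 -1 0;0 0 0 -0.5 0;0 0 0 0 0'
python3 - <<'E'
from h import *
c=robot.camera('side');cv2.imwrite('pics/s2.png',cv2.resize(c['img'][60:260,200:420,::-1],None,fx=3,fy=3))
print(robot.get_state()['contact_force'])
E
```

```text
clock: 14.65
tcp_pos: [0.4497, -0.1177, 0.0124]
tool_rot: [[1.0, -0.0, 0.003], [-0.0, -1.0, -0.001], [0.003, 0.001, -1.0]]
contact_force: [0.3, -0.9, 5.1]
gripper_width: 0.621
grasp_force: 53.3
clock: 16.15
tcp_pos: [0.4489, -0.1172, 0.2168]
tool_rot: [[1.0, -0.0, 0.001], [-0.0, -1.0, -0.001], [0.001, 0.001, -1.0]]
contact_force: [-0.7, 0.4, -2.6]
gripper_width: 0.622
grasp_force: 52.9
[-0.7788373  -0.40599579 -2.62371087]
```

View pics/s2.png

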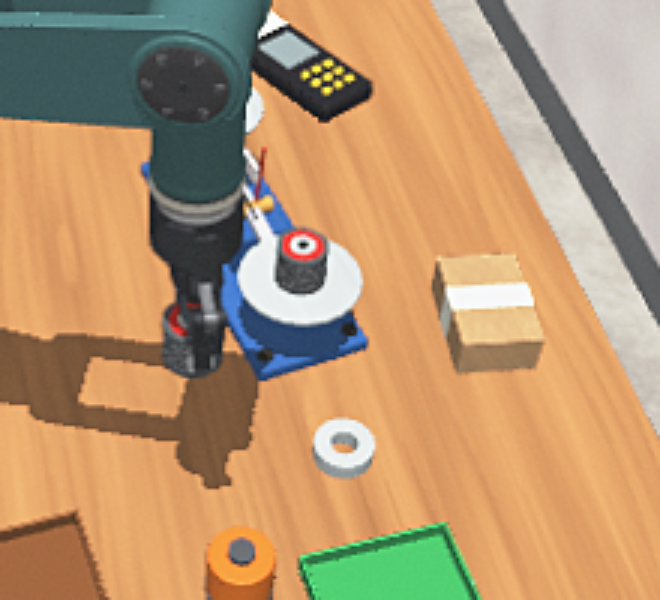

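The first pulley stands centred on the right pan. The second is held and weighs less by the wrist force. It goes to the left pan.

```bash
python3 -m inch '0 0 -0.4 0 0;0 0 -1 0 0;0 0 -1 0 0;0 0 -1 0 0;0 0 -1 0 0;0 0 -1 0 0;0 0 -1 0 0;0 0 -1 0 0;0 0.2 -1 0 0;0 0.4 -1 0 0;0 0.5 -1 0 0;0 0.5 -1 0 0'
python3 -m inch '0 0.5 -1 0 0;0 0.5 -1 0 0;0 0.5 -1 0 0;0 0.4 -1 0 0;0 0.3 -1 0 0;0 0.2 -0.7 0 0;0 0 -0.3 0.5 0;0 0 0 1 0;0 0 0 0.7 0;0 0 0 0 0;0 0 0 0 0;0 0 0 0 0'
```

```text
clock: 17.7
tcp_pos: [0.488, 0.1692, 0.2146]
tool_rot: [[1.0, 0.0, -0.003], [0.0, -1.0, -0.0], [-0.003, 0.0, -1.0]]
contact_force: [-0.4, -0.0, -2.4]
gripper_width: 0.617
grasp_force: 53.1
clock: 19.2
tcp_pos: [0.5494, 0.3179, 0.1626]
tool_rot: [[1.0, -0.0, 0.003], [-0.0, -1.0, 0.001], [0.003, -0.001, -1.0]]
contact_force: [0.2, -0.2, -2.7]
gripper_width: 0.62
grasp_force: 53.1
```

Next I lower it about 25 mm to just above contact, expected at TCP 0.136, then go slowly.

```bash
python3 -m inch '0 0 0 0.4 0;0 0 0 0.4 0;0 0 0 0.16 0;0 0 0 0 0;0 0 0 0 0'
python3 -m inch '0 0 0 0.06 0;0 0 0 0.04 0;0 0 0 0 0;0 0 0 0 0'
```

```text
clock: 19.82
tcp_pos: [0.5489, 0.3179, 0.1371]
tool_rot: [[1.0, -0.0, 0.001], [-0.0, -1.0, 0.0], [0.001, -0.0, -1.0]]
contact_force: [0.7, -0.4, -2.6]
gripper_width: 0.619
grasp_force: 53.1
clock: 20.32
tcp_pos: [0.5491, 0.3181, 0.1353]
tool_rot: [[1.0, -0.0, 0.001], [-0.0, -1.0, 0.001], [0.001, -0.001, -1.0]]
contact_force: [-0.2, -0.3, 1.6]
gripper_width: 0.619
grasp_force: 53.3
```

Contact is made, as the force rose by 4 N. I'll release, retreat and look.

```bash
python3 -m inch '0.7 0 0 0 0;0.9 0 0 0 0;1 0 0 0 0;1 0 0 0 0;1 0 0 -0.3 0;1 0 0 -0.7 0;1 0 0 -1 0;1 0 0 -1 0;1 0 0 -1 0;1 -0.8 0.5 0 0;1 -1 1 0 0;1 -1 1 0 0'
python3 -m inch '1 -1 1 0 0;1 -1 1 0 0;1 0 1 0 0;1 0 0 0 0;1 0 0 0 0'
python3 - <<'E'
from h import *
for n in('side','top'):
    c=robot.camera(n);P=cloud(c)
    if n=='side': cv2.imwrite('pics/s3.png',cv2.resize(c['img'][60:260,200:420,::-1],None,fx=3,fy=3))
    for x,y in((.5995,.064),(.549,.318)):
        r=np.hypot(P[...,0]-x,P[...,1]-y)
        print(n,'top z',np.median(P[(r<.018)&(P[...,2]>.05)][:,2]).round(4),'pan z',np.median(P[(r>.04)&(r<.06)&(P[...,2]>.05)][:,2]).round(4))
    for uv,st,m in cents(c,'red'): print(world(c,[uv],.136)[0].round(3),st[4])
E
```

```text
clock: 21.82
tcp_pos: [0.4784, 0.2549, 0.2364]
tool_rot: [[1.0, 0.0, 0.002], [0.0, -1.0, 0.001], [0.002, -0.001, -1.0]]
contact_force: [0.9, -1.0, -0.3]
gripper_width: 0.999
grasp_force: 0.0
clock: 22.45
tcp_pos: [0.4291, 0.1808, 0.2356]
tool_rot: [[1.0, -0.0, 0.002], [-0.0, -1.0, 0.001], [0.002, -0.001, -1.0]]
contact_force: [0.0, 0.5, -0.5]
gripper_width: 0.998
grasp_force: 0.0
side top z 0.138 pan z 0.0909
side top z 0.171 pan z 0.1235
[0.559 0.363 0.136] 46
[0.6   0.066 0.136] 62
[-0.319  0.153  0.136] 156
top top z 0.1363 pan z 0.0901
top top z nan pan z nan
[0.598 0.066 0.136] 115
[ 0.495 -0.666  0.136] 263
  return _methods._mean(a, axis=axis, dtype=dtype,
  ret = ret.dtype.type(ret / rcount)
```

View pics/s3.png

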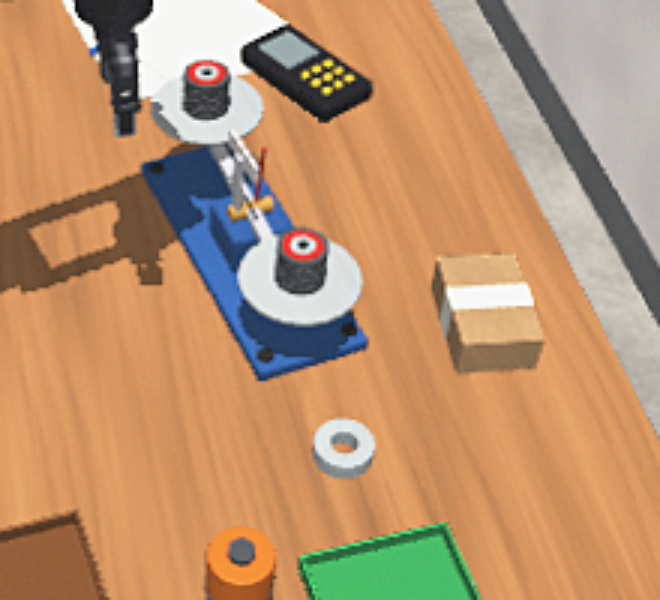

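Both pulleys stand centred and released. The right pan is down at 0.090 and the left is up at 0.1235, so the right one is heavier, which agrees with the wrist force. I'll fetch it and lift slowly so the other pan sinks gently.

```bash
python3 -m inch '1 0.5 1 0 0;1 1 1 0 0;1 1 1 0 0;1 1 1 0 0;1 1 0.66 0 0;1 1 0 0 0;1 0.9 0 0 0;1 0.42 0 0.5 0;1 0 0 1 0;1 0 0 0.5 0;1 0 0 0 0;1 0 0 0 0'
```

```text
clock: 24.05
tcp_pos: [0.5994, 0.064, 0.1855]
tool_rot: [[1.0, -0.0, 0.002], [-0.0, -1.0, -0.0], [0.002, 0.0, -1.0]]
contact_force: [0.3, 0.0, -0.1]
gripper_width: 1.001
grasp_force: 0.0
```

```bash
python3 -m inch '1 0 0 0.7 0;1 0 0 1 0;1 0 0 1 0;1 0 0 0.5 0;1 0 0 0.1 0;1 0 0 0 0;0 0 0 0 0;0 0 0 0 0;0 0 0 0 0;0 0 0 0 0;0 0 0 0 0;0 0 0 0 0' 50
python3 -m inch '0 0 0 -0.1 0;0 0 0 -0.2 0;0 0 0 -0.2 0;0 0 0 -0.2 0;0 0 0 -0.2 0;0 0 0 -0.2 0;0 0 0 -0.2 0;0 0 0 -0.2 0;0 0 0 -0.4 0;0 0 0 -0.8 0;0 0 0 -1 0;0 0 0 -0.5 0'
```

```text
clock: 25.55
tcp_pos: [0.5999, 0.0644, 0.1036]
tool_rot: [[1.0, 0.0, 0.002], [0.0, -1.0, 0.001], [0.002, -0.001, -1.0]]
contact_force: [-0.3, 1.9, 5.3]
gripper_width: 0.621
grasp_force: 52.4
clock: 27.05
tcp_pos: [0.5999, 0.064, 0.2091]
tool_rot: [[1.0, -0.0, 0.003], [-0.0, -1.0, 0.0], [0.003, -0.0, -1.0]]
contact_force: [0.4, -1.0, -4.3]
gripper_width: 0.618
grasp_force: 53.2
```

```bash
python3 -m inch '0 0 0.4 0 0;0 0.1 0.9 0 0;0 0.1 1 0 0;0 0.1 1 0 0;0 0.1 1 0 0;0 0.08 1 0 0;0 0 1 0 0;0 0 1 0 0;0 0 1 0 0;0 0 1 0 0;0 0 1 0 0;0 0 1 0 0'
python3 -m inch '0 0 1 0 0;0 0 1 0 0;0 0 0.7 0 0;0 0 0.3 0.5 0;0 0 0 1 0;0 0 0 1 0;0 0 0 1 0;0 0 0 1 0;0 0 0 1 0;0 0 0 0.8 0;0 0 0 0 0;0 0 0 0 0'
python3 - <<'E'
from h import *
c=robot.camera('side');cv2.imwrite('pics/s4.png',cv2.resize(c['img'][80:340,160:420,::-1],None,fx=2.3,fy=2.3))
E
```

```text
clock: 28.55
tcp_pos: [0.6105, -0.2208, 0.2061]
tool_rot: [[1.0, -0.001, -0.002], [-0.001, -1.0, 0.0], [-0.002, -0.0, -1.0]]
contact_force: [-0.1, -0.1, -4.6]
gripper_width: 0.618
grasp_force: 53.3
clock: 30.05
tcp_pos: [0.6118, -0.2939, 0.0506]
tool_rot: [[1.0, 0.0, 0.002], [0.0, -1.0, -0.001], [0.002, 0.001, -1.0]]
contact_force: [0.1, 0.9, -3.8]
gripper_width: 0.618
grasp_force: 53.5
```

View pics/s4.png

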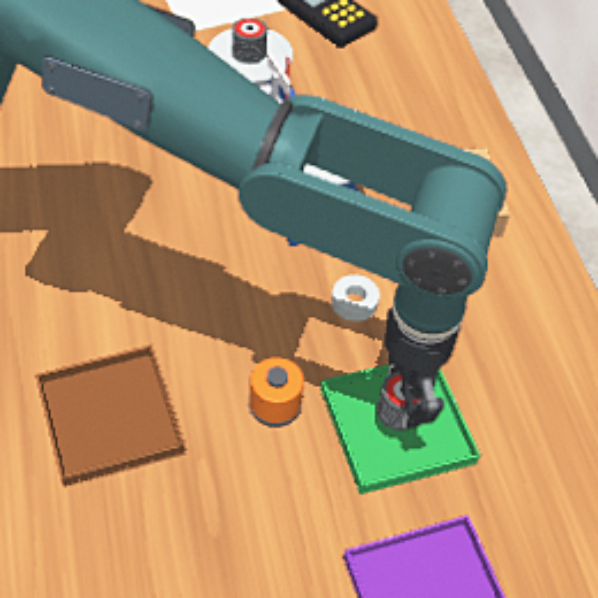

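The heavier pulley hangs centred over the green tray, and the lighter one still stands on the left pan. I'll lower it about 35 mm to contact.

```bash
python3 -m inch '0 0 0 0.5 0;0 0 0 0.5 0;0 0 0 0.24 0;0 0 0 0 0;0 0 0 0 0'
python3 -m inch '0 0 0 0.08 0;0 0 0 0.06 0;0 0 0 0 0;0 0 0 0 0'
```

```text
clock: 30.72
tcp_pos: [0.6111, -0.2937, 0.0182]
tool_rot: [[1.0, -0.0, -0.0], [-0.0, -1.0, 0.0], [-0.0, -0.0, -1.0]]
contact_force: [-0.3, 0.2, -3.9]
gripper_width: 0.619
grasp_force: 53.5
clock: 31.22
tcp_pos: [0.6113, -0.2938, 0.0177]
tool_rot: [[1.0, -0.0, 0.001], [-0.0, -1.0, -0.001], [0.001, 0.001, -1.0]]
contact_force: [-4.1, 2.3, 6.1]
gripper_width: 0.621
grasp_force: 54.6
```

Contact. I'll release to 0.9, go straight up and look.

```bash
python3 -m inch '0.7 0 0 0 0;0.9 0 0 0 0;0.9 0 0 0 0;0.9 0 0 0 0;0.9 0 0 -0.3 0;0.9 0 0 -0.7 0;0.9 0 0 -1 0;0.9 0 0 -1 0;0.9 0 0 -1 0;0.9 0 0 -1 0;0.9 0 0 -1 0;0.9 0 0 -1 0'
python3 -m inch '0.9 -0.5 0 -0.5 0;0.9 -1 1 0 0;0.9 -1 1 0 0;0.9 -1 1 0 0;0.9 -1 1 0 0;0.9 -1 1 0 0;0.9 -1 1 0 0;0.9 0 0 0 0;0.9 0 0 0 0'
python3 - <<'E'
from h import *
c=robot.camera('side');cv2.imwrite('pics/s5.png',cv2.resize(c['img'][80:340,160:420,::-1],None,fx=2.3,fy=2.3))
for n in('side','top'):
    c=robot.camera(n)
    for z in(.05,.136): print(n,z,[world(c,[uv],z)[0].round(3) for uv,st,m in cents(c,'red')])
E
```

```text
clock: 32.72
tcp_pos: [0.6113, -0.2938, 0.193]
tool_rot: [[1.0, -0.0, 0.002], [-0.0, -1.0, -0.001], [0.002, 0.001, -1.0]]
contact_force: [0.1, 0.1, 0.5]
gripper_width: 0.898
grasp_force: 0.0
clock: 33.85
tcp_pos: [0.4483, -0.4431, 0.2028]
tool_rot: [[1.0, -0.0, 0.0], [-0.0, -1.0, 0.0], [0.0, -0.0, -1.0]]
contact_force: [-0.2, -0.6, -0.5]
gripper_width: 0.898
grasp_force: 0.0
side 0.05 [array([0.574, 0.426, 0.05 ]), array([-0.375,  0.246,  0.05 ]), array([ 0.612, -0.294,  0.05 ])]
side 0.136 [array([0.551, 0.319, 0.136]), array([-0.319,  0.154,  0.136]), array([ 0.586, -0.341,  0.136])]
top 0.05 [array([ 0.61 , -0.293,  0.05 ]), array([0.572, 0.348, 0.05 ]), array([ 0.5  , -0.738,  0.05 ])]
top 0.136 [array([ 0.584, -0.278,  0.136]), array([0.549, 0.319, 0.136]), array([ 0.482, -0.693,  0.136])]
```

View pics/s5.png

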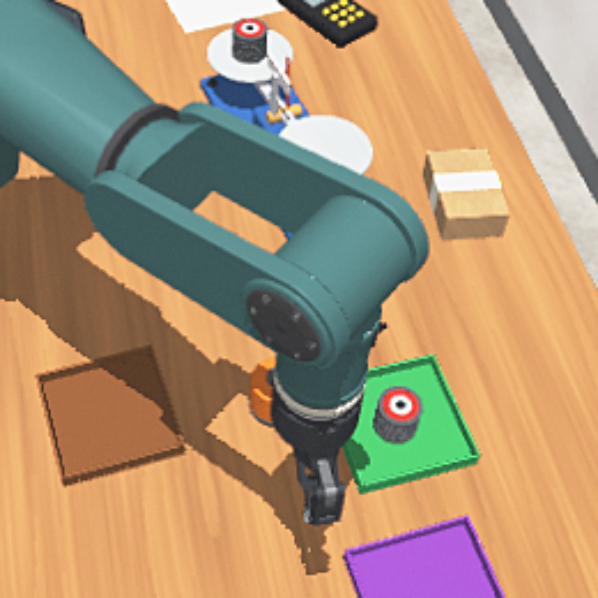

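The heavier pulley stands upright in the centre of the green tray. The lighter one stands on the left pan, which has sunk, and the arm is clear of everything.

```bash
python3 -c "
from plant import robot
print(robot.finish_job())"
```

```text
the job is handed in; nothing more can be done
None
```

I handed the job in at about 34 s of the 72 s: the balance showed the right-hand pulley was heavier, and it now stands in the green tray with the lighter one on the left pan (no verdict was returned).

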